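# Close up the socket row and slide the keeper across

## Robot

A 6-joint arm with a two-finger parallel gripper is mounted at the origin on the work surface. World frame = base frame: x ahead of the robot, y to its left, z up, the work surface at z = 0. Lengths are in mm, angles in rad, forces in N, time in s.
With the tool pointing down it reaches from about 275 to 775 mm from the base axis. Payload 14.6 kg.
Tool frame: the origin (TCP) lies where the fingers leave the gripper's body, on its centre line; the fingertips stand 73 mm ahead of it and the grasp point (between the pads) lies r.tcp_to_grasp ahead of it (r.tcp_to_grasp is the distance from the TCP to the grasp point, in mm); x points along the fingers, z is the direction in which the jaws open and shut, and the axes are right-handed (so a half turn about x gives the same grasp; the last joint's range is limited). The gripper opens to 85 mm and grips with 20 to 120 N. Pads are 22 mm wide; open, the fingers measure 114 mm over their backs; the gripper's body (76 mm by 85 mm) begins 54 mm behind the grasp point. The pads swing forward as they close: fully open they stand 13 mm farther back than shut.
Start: joints at [1.081, 0.263, -0.048, 1.259, 0, 1.415], TCP at [172.509, 495.852, 303.878] pointing down, gripper open.
Joint ranges: [-2.65, 2.65], [-0.89, 1.7], [-1.18, 1.37], [-2.13, 2.11], [-1.35, 1.29], [-3.14, 3.14]. Speed limits (rad/s): [1.89, 1.89, 2.57, 2.79, 3.14, 3.14].

## Interface

Orientations are given as a rotation vector (axis times angle).
In Python, from cell import r gives the robot as it stands.
- The arm moves only by the tool jog_arm, never from a script. Its argument "deltas" is a list that holds one entry, the list of rows, each a list of 5 numbers: the shift along the tool's x, y, z in cm, then the turn about the tool's x in rad, then the finger opening in cm, from 0 to 8.54. In form: [[[x, y, z, twist, jaw], ...]]. A call has 1 to 5 rows; each row is the pose to reach, as a shift and turn from the pose commanded when the call began, along the tool's axes at that moment; what a row does not reach only later rows make up. A row lasts 1/8 s, in which the tool goes at most 62.5 mm and 10.7 degrees, less where a joint would pass 70% of its speed; a pose out of reach is approached as far as the arm can. A call with a gripper value outside its range is refused whole. The fingers move at their own pace and stop on an object; the grip force is fixed at half the most. Time passes only in rows, so rows that repeat a pose let the fingers close. It gives the time, the measured TCP pose, the force and the opening at its end, in the units of the state.
- r.observe(): the state, without advancing time (a new reading comes with each control period).
- r.capture(name): name is "scene" or "top" or "wrist"; returns the picture (420x560x3 uint8, red, green, blue); there is no depth.
- r.camera_model(name): a dict with "intrinsics" (3x3 intrinsics, pixels), "extrinsics" (4x4, takes a point from camera to world coordinates); the wrist camera has in their place "T_tool_cam" (4x4, takes a point from camera to tool coordinates, whose origin is the TCP and whose axes are the tool frame's). Camera axes: x right, y down, z forward; pixel columns grow to the right and rows downward; lengths in mm; the calibration is good to about 2 mm. A picture is of the moment at which its call begins: read the wrist's pose just before it. camera_model takes no time and is no camera call.
- r.sign_off(): hands the job in, once; it reports no verdict.
The state is a dict: "t": time; "joints": joint angles; "qvel": joint speeds; "joint_efforts": joint torques, N m; "position": TCP position; "tcp_rot": TCP orientation; "ft_force": force on the tool from outside, world axes, zero at the start; "ft_torque": the same for the moment, N m; "finger_gap": finger opening in mm.
Only numpy, scipy, OpenCV 4.12 (cv2) and the standard library are available. Lean on these libraries where they do the work, as an engineer would, in place of code of your own. Each camera call takes 0.05 s, during which the arm holds its last target.

## Task

Push the row of five sockets along the rail, all together as one train, until it stands tight against the end stop, and then push the sliding keeper by its knob all the way across the channel behind the last socket. Only push: the sockets stay upright in the channel and are never lifted, and the screwdriver, the can and the dark impact socket beside the rail are left alone.

Things in the scene. Friction and masses are not known exactly. Their poses are not given: they have to be found in the camera images.
- rail: Fixed aluminium U-channel on the table, open on top. Origin: middle of the channel, on the table. y runs along the channel towards the end stop, x across it (keeper on the -x side), z up. Channel from y = -150 mm (open end) to the stop's face at y = +140 mm; floor 5 mm above the table; walls 28 mm apart inside, 3 mm thick, tops 15 mm above the table.
- rail_stop (a point): Foot of the end stop's face: middle of the channel, on its floor (5 mm above the table). The stop is a block 40 mm wide, 15 mm thick, 36 mm high.
- keeper (a joint): Dark steel sliding keeper beside the channel, in m: 0 = drawn back (starts 0 to 4 mm), 0.040 = fully across the channel (hard stop). Slides along the rail's +x, stays where it is left, about 1.5 N to move. Flat bar 12 mm wide (rail y = -8 to +4 mm), 16 to 23 mm above the table, tip at rail x = -26 mm + value. A row that is home ends at about rail y = +10 mm.
- keeper_knob (a point): Top centre of the keeper's upright round knob, 14 mm in diameter, 53 mm above the table, rising 30 mm from the bar; at rail x = -62 mm + joint value, rail y = -2 mm. The fixed guide under it spans rail x = -97 to -17 mm, y = -17 to +13 mm, top 22 mm above the table.
- socket_a: Loose steel socket, an upright cylinder 26 mm in diameter and 38 mm high, 0.06 to 0.18 kg, standing in the channel. Origin: centre of its underside, on the channel floor; z up. The five sockets stand in one touching row, in any order, 45 to 105 mm short of the stop.
- socket_b: Loose steel socket, an upright cylinder 26 mm in diameter and 42 mm high, 0.06 to 0.18 kg, standing in the channel. Origin: centre of its underside, on the channel floor; z up.
- socket_c: Loose steel socket, an upright cylinder 26 mm in diameter and 46 mm high, 0.06 to 0.18 kg, standing in the channel. Origin: centre of its underside, on the channel floor; z up.
- socket_d: Loose steel socket, an upright cylinder 26 mm in diameter and 50 mm high, 0.06 to 0.18 kg, standing in the channel. Origin: centre of its underside, on the channel floor; z up.
- socket_e: Loose steel socket, an upright cylinder 26 mm in diameter and 54 mm high, 0.06 to 0.18 kg, standing in the channel. Origin: centre of its underside, on the channel floor; z up.
- screwdriver: Bystander: loose screwdriver, about 190 mm long, lying on the table beside the rail on its +x side. Origin near its middle, x along it.
- grease_can: Bystander: loose grey can, 54 mm in diameter, 65 mm high, standing on the table. Origin: centre of its underside.
- impact_socket: Bystander: loose dark impact socket, 34 mm in diameter, 60 mm high, standing on the table. Origin: centre of its underside.
Things that resemble listed ones, but are neither listed nor needed, are in the scene too. What is shaped like the socket_b but blue or turquoise is not meant. Leave any green look-alike of the socket_a alone.

How it is judged (in metres and radians):
On the way, in this order (a step that is already met when the one before it is completed fails the run):
1. all five sockets upright in the channel, row tight against the end stop (no more than about 5 mm of gaps in all) (y of socket_a in the frame of rail between 0.018 and 0.132 m and x of socket_a in the frame of rail between -0.006 and 0.006 m and z of each of socket_a, socket_b, socket_c, socket_d, socket_e in the frame of rail below 0.009 m and angle between each of socket_a, socket_b, socket_c, socket_d, socket_e's own z axis and vertical below 0.1 rad and y of socket_b in the frame of rail between 0.018 and 0.132 m and x of socket_b in the frame of rail between -0.006 and 0.006 m and y of socket_c in the frame of rail between 0.018 and 0.132 m and x of socket_c in the frame of rail between -0.006 and 0.006 m and y of socket_d in the frame of rail between 0.018 and 0.132 m and x of socket_d in the frame of rail between -0.006 and 0.006 m and y of socket_e in the frame of rail between 0.018 and 0.132 m and x of socket_e in the frame of rail between -0.006 and 0.006 m), for 0.2 s.
2. keeper pushed across behind the row (all of step 1 and value of joint keeper above 0.035 m), for 0.2 s.
At the end, for the whole second after the job is handed in: All five sockets stand upright (within 0.1 rad) at rest in the channel, the row tight against the end stop with at most 5 mm of gaps in all, and the keeper is at least 35 of its 40 mm across, behind the last socket (all of step 2 and linear speed of each of socket_a, socket_b, socket_c, socket_d, socket_e below 0.02 m/s and velocity of joint keeper below 0.01 m/s); the robot touches nothing.
It fails at once if a socket is lifted more than 12 mm off the channel floor (z of any of socket_a, socket_b, socket_c, socket_d, socket_e in the frame of rail above 0.017 m).
It fails at once if a socket is tipped over (more than 0.5 rad) (angle between any of socket_a, socket_b, socket_c, socket_d, socket_e's own z axis and vertical above 0.5 rad).
It fails at once if the row is pulled apart (any two sockets' centres more than 125 mm apart; 105 mm in the touching row) (horizontal distance between socket_a and socket_b above 0.125 m or horizontal distance between any of socket_a, socket_b and socket_c above 0.125 m or horizontal distance between any of socket_a, socket_b, socket_c and socket_d above 0.125 m or horizontal distance between any of socket_a, socket_b, socket_c, socket_d and socket_e above 0.125 m).
It fails at once if the screwdriver, the can or the dark impact socket is moved more than 20 mm (distance of any of screwdriver, grease_can, impact_socket from where it was at the start of the episode above 0.02 m).
It also fails if it takes over 45 s, if anything falls off the work surface, if the arm or the gripper's body presses on something with over 40 N, if the wrist force passes 120 N, or if a joint passes its speed limit or range.

## Working session

There is one attempt and no reset: what is moved stays moved. The work goes in short steps, Python scripts to look and compute and a tool call to move; the robot and the scene stay as the last step left them, time stands still between calls to the robot, and variables do not carry over. Pictures are saved under pics/ and viewed, and the job is handed in when it is done.

Besides the shell and the picture viewer there is one more tool, called after ">>>" in YAML: its name, and indented under it one key for each argument. jog_arm: Moves the arm, as the interface text tells. Its arguments: {"type":"object","properties":{"deltas":{"type":"array","items":{"type":"array","items":{"type":"array","items":{"type":"number"}}}}},"required":["deltas"]}

```bash
ls; mkdir -p pics
python3 - <<'E'
from cell import r
import cv2
s=r.observe();print(s, r.tcp_to_grasp)
for n in("scene","top"):
    cv2.imwrite(f"pics/{n}0.png",r.capture(n)[:,:,::-1]); m=r.camera_model(n);print(n,m)
print(r.camera_model("wrist"))
E
```

```text
pics
{'t': 0.0, 'joints': array([ 1.08070458e+00,  2.63556795e-01, -4.89148622e-02,  1.25940708e+00,
       -2.28951846e-05,  1.41550072e+00]), 'qvel': array([ 1.36161291e-03, -1.52852275e-03, -3.47072867e-04, -1.07211706e-03,
       -3.65107415e-04,  8.92592925e-05]), 'joint_efforts': array([-2.56557134e-03, -6.37603641e+01,  3.84564900e+01,  1.35943198e-02,
       -1.63993968e-04,  1.06525383e-05]), 'position': array([172.4205352 , 495.6800429 , 303.41560018]), 'tcp_rot': array([-0.95968212,  1.35017177,  0.95884829]), 'ft_force': array([ 0.63203754,  0.39886436, -0.51810504]), 'ft_torque': array([-0.04138704, -0.04783775,  0.07518714]), 'finger_gap': 85.63129093366697} 53.900000000000006
scene {'intrinsics': array([[471.33941609,   0.        , 278.60468638],
       [  0.        , 471.33941609, 206.19552151],
       [  0.        ,   0.        ,   1.        ]]), 'extrinsics': array([[ 6.33197264e-01,  4.95190784e-01, -5.94850664e-01,
         1.03575106e+03],
       [ 7.73956498e-01, -4.12294181e-01,  4.80629637e-01,
        -3.22079935e+02],
       [-7.25010115e-03, -7.64721908e-01
[... 487 characters left out ...]
],
       [ 5.36961853e-03, -2.02003581e-01, -9.79370063e-01,
         8.84234246e+02],
       [ 0.00000000e+00,  0.00000000e+00,  0.00000000e+00,
         1.00000000e+00]])}
{'intrinsics': array([[327.36311717,   0.        , 277.32753611],
       [  0.        , 327.36311717, 212.34465815],
       [  0.        ,   0.        ,   1.        ]]), 'T_tool_cam': array([[ 1.59854115e-03, -2.91624645e-01,  9.56531500e-01,
        -6.97174222e+01],
       [ 1.88167531e-04, -9.56532618e-01, -2.91625300e-01,
         7.39449527e+01],
       [ 9.99998705e-01,  6.46163214e-04, -1.47418246e-03,
        -9.57762792e-01],
       [ 0.00000000e+00,  0.00000000e+00,  0.00000000e+00,
         1.00000000e+00]])}
```

View pics/scene0.png

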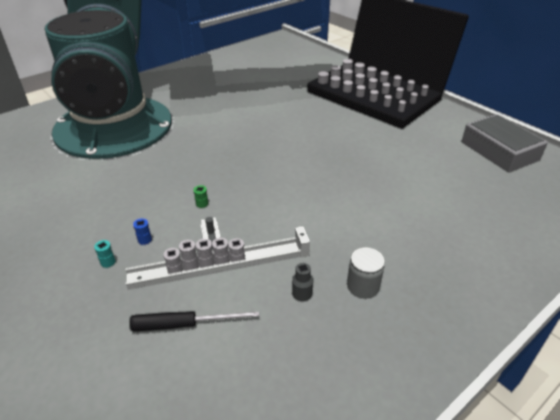

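View pics/top0.png

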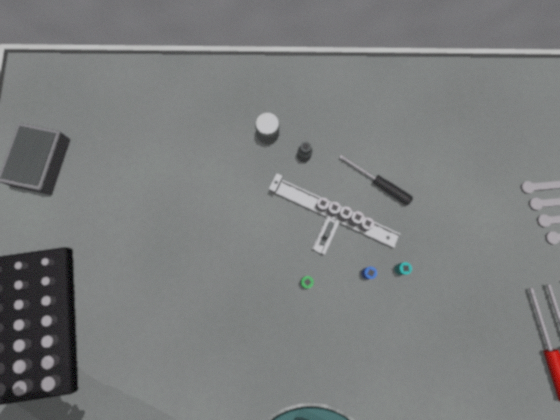

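Run:
```python
import cv2
a=cv2.imread("pics/top0.png")[140:310,240:430]
cv2.imwrite("pics/topz.png",cv2.resize(a,None,fx=4,fy=3.5*4/3.5*0.88,interpolation=cv2.INTER_CUBIC) if 0 else cv2.resize(a[:150],None,fx=4,fy=4,interpolation=cv2.INTER_CUBIC))
a=cv2.imread("pics/scene0.png")[180:330,90:290]
a=cv2.imread("pics/scene0.png")[180:330,115:315]
cv2.imwrite("pics/scenez.png",cv2.resize(a,None,fx=4,fy=4,interpolation=cv2.INTER_CUBIC))
```

```text
(no output)
```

View pics/topz.png

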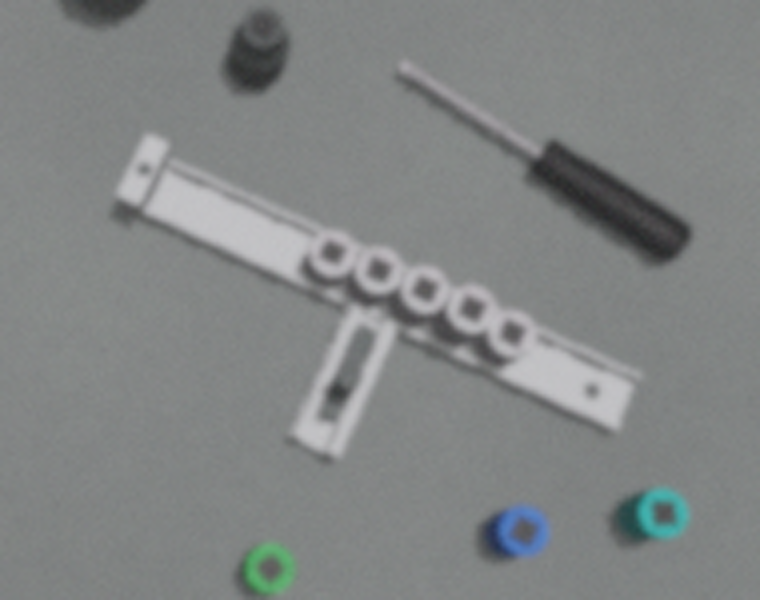

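View pics/scenez.png

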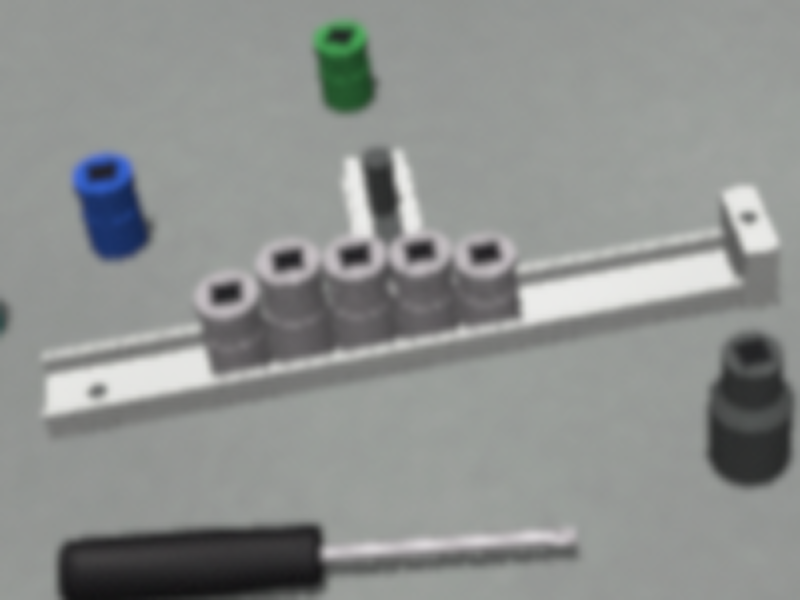

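```bash
cat > h.py <<'E'
import numpy as np, cv2
from scipy.optimize import least_squares
from cell import r
C={n:r.camera_model(n) for n in("scene","top")}
def proj(n,P,tcp=None):
    m=C[n];T=np.linalg.inv(m["extrinsics"]);p=T[:3,:3]@P+T[:3,3];q=m["intrinsics"]@p;return q[:2]/q[2]
def unproj(n,uv,z):
    m=C[n];d=m["extrinsics"][:3,:3]@np.linalg.inv(m["intrinsics"])@np.array([*uv,1]);o=m["extrinsics"][:3,3];return o+d*(z-o[2])/d[2]
def rail(q,p):
    c,s=np.cos(q[2]),np.sin(q[2]);return np.array([q[0]+c*p[0]-s*p[1],q[1]+s*p[0]+c*p[1],p[2]])
tz=lambda u,v:(240+u/4-.375,140+v/4-.375)
sz=lambda u,v:(115+u/4-.375,180+v/4-.375)
E
python3 - <<'E'
from h import *
for H in(36,41):
  K=[("top",(17,-150,15),tz(640,375)),("top",(-17,-150,5),tz(620,430)),("top",(0,147.5,H),tz(144,168)),
   ("top",(-14,140,5),tz(148,212)),("scene",(17,-150,15),sz(45,415)),("scene",(-17,-150,15),sz(42,353)),("scene",(0,147.5,H),sz(749,216)),
   ("scene",(14,140,5),sz(742,284)),("top",(-97,-17,22),tz(335,458)),("top",(-97,13,22),tz(292,432))]
  f=lambda q:np.concatenate([proj(n,rail(q,p))-np.array(uv) for n,p,uv in K])
  s=least_squares(f,[500,50,-.3],loss="soft_l1",x_scale=[1,1,.01]);print(H,s.x,s.cost);print(f(s.x).reshape(-1,2).round(1))
  q=s.x
  for v in (0,2,4):print("knob",v,(proj("top",rail(q,(-62+v,-2,53)))-tz(0,0))*4,(proj("scene",rail(q,(-62+v,-2,53)))-sz(0,0))*4)
  def back(n,uv,z):
    P=unproj(n,uv,z);c,sn=np.cos(q[2]),np.sin(q[2]);d=P[:2]-q[:2];return np.array([c*d[0]+sn*d[1],-sn*d[0]+c*d[1]])
  for t in[(332,252),(379,270),(425,291),(471,309),(512,334)]:
    print("sock", [back("top",tz(*t),5+h).round(1) for h in(38,46,54)])
  for t in[(485,252),(421,251),(355,255),(288,260),(227,294)]:
    print("sockS", [back("scene",sz(*t),5+h).round(1) for h in(38,42,46,50,54)])
E
```

```text
36 [ 5.44599781e+02 -5.74136400e+01 -4.31691004e-01] 4.250533566060972
[[ 0.8  0. ]
 [-1.2  0.6]
 [-0.1  0.5]
 [-0.7 -0.2]
 [-0.1  0.2]
 [ 0.4  0.3]
 [ 0.5 -0.1]
 [ 0.   2.1]
 [ 1.7  0.1]
 [-0.2  0.7]]
knob 0 [349.6324559  380.94148307] [377.42909215 152.76948558]
knob 2 [351.1580386  377.53946779] [378.08953572 155.75355749]
knob 4 [352.68227407 374.1404568 ] [378.75240346 158.74858253]
sock [array([ 0.3, 34.5]), array([-1.7, 34.6]), array([-3.7, 34.8])]
sock [array([2. , 7.4]), array([-0. ,  7.8]), array([-2. ,  8.2])]
sock [array([  2. , -19.7]), array([ -0. , -19.1]), array([ -2. , -18.5])]
sock [array([  3.5, -46.1]), array([  1.5, -45.2]), array([ -0.6, -44.3])]
sock [array([  0.3, -71.4]), array([ -1.7, -70.3]), array([ -3.7, -69.2])]
sockS [array([-0.4, 32.8]), array([ 3.7, 32.3]), array([ 7.7, 31.8]), array([11.8, 31.3]), array([15.9, 30.8])]
sockS [array([-7.8,  7.3]), array([-3.7,  7. ]), array([0.4, 6.7]), array([4.6, 6.4]), array([8.7, 6.1])]
sockS [array([-12.5, -19.4]), array([ -8.4, -19.5]), array([ -4.2, -19.6]), array([ -0. , -19.7]), array([  4.1, -19.8])]
sockS [a
[... 871 characters left out ...]
y([  1.4, -45.1]), array([ -0.6, -44.2])]
sock [array([  0.3, -71.3]), array([ -1.7, -70.1]), array([ -3.7, -69. ])]
sockS [array([-0.5, 32.9]), array([ 3.5, 32.4]), array([ 7.6, 31.9]), array([11.7, 31.5]), array([15.8, 31. ])]
sockS [array([-7.9,  7.5]), array([-3.8,  7.2]), array([0.3, 6.9]), array([4.5, 6.5]), array([8.6, 6.2])]
sockS [array([-12.6, -19.2]), array([ -8.5, -19.3]), array([ -4.3, -19.5]), array([ -0.1, -19.6]), array([  4. , -19.7])]
sockS [array([-16.8, -46.3]), array([-12.6, -46.2]), array([ -8.4, -46.1]), array([ -4.2, -46. ]), array([ -0. , -45.9])]
sockS [array([ -3.6, -72.2]), array([  0.5, -71.9]), array([  4.6, -71.6]), array([  8.7, -71.4]), array([ 12.8, -71.1])]
```

```bash
cat >> h.py <<'E'
from scipy.spatial.transform import Rotation as Ro
Q=np.array([544.6,-57.45,-.432])
def st():
    s=r.observe();R=Ro.from_rotvec(s["tcp_rot"]).as_matrix();p=s["position"];c,sn=np.cos(Q[2]),np.sin(Q[2]);d=p[:2]-Q[:2]
    print("t",s["t"].__round__(2),"rail xy",np.round([c*d[0]+sn*d[1],-sn*d[0]+c*d[1]],1),"tip z",round(p[2]-73,1),"F rail",np.round([c*s["ft_force"][0]+sn*s["ft_force"][1],-sn*s["ft_force"][0]+c*s["ft_force"][1],s["ft_force"][2]],1),"gap",round(s["finger_gap"],1))
    return s,R,p
def go(x,y,tipz):
    s,R,p=st();t=rail(Q,(x,y,tipz+73));return np.round(R.T@(t-p)/10,2)
E
python3 - <<'E'
from h import *
s,R,p=st();print(R.round(3));
ry=np.array([.4187,.908,0]);ry=rail(Q,(0,1,0))-rail(Q,(0,0,0))
print("rail y in tool",R.T@ry, s["joints"])
v=R.T@ry
for sg in(1,-1):print("twist to make tool y = sg*raily",sg,np.arctan2(sg*v[2],sg*v[1]))
print(go(0,-125,80), go(0,-125,20))
E
```

```text
t 0.1 rail xy [-569.6  346.5] tip z 230.5 F rail [0.5 0.7 0.1] gap 85.5
[[-0.    -0.944  0.329]
 [-0.001  0.329  0.944]
 [-1.     0.    -0.001]]
rail y in tool [-9.77067252e-04 -9.70455875e-02  9.95279458e-01] [ 1.08067222e+00  2.63497453e-01 -4.88611568e-02  1.25941578e+00
 -1.13182485e-05  1.41547359e+00]
twist to make tool y = sg*raily 1 1.6679949367907028
twist to make tool y = sg*raily -1 -1.4735977167990906
t 0.1 rail xy [-569.6  346.5] tip z 230.5 F rail [0.5 0.7 0.1] gap 85.5
t 0.1 rail xy [-569.6  346.5] tip z 230.5 F rail [0.5 0.7 0.1] gap 85.5
[ 15.09 -52.11 -52.44] [ 21.09 -52.11 -52.43]
```

>>> jog_arm:
  deltas:
    - [[0,-4.2,-4.2,0,4],[0,-8.4,-8.4,0,0],[0,-12.6,-12.6,0,0],[0,-16.8,-16.8,0,0],[0,-21,-21,0,0]]

```text
t: 0.72
position: [302.1, 226.8, 303.8]
tcp_rot: [-0.96, 1.349, 0.959]
ft_force: [1.2, 0.3, 0.3]
finger_gap: 0.0
```

>>> jog_arm:
  deltas:
    - [[0,-4.2,-4.2,0,0],[0,-8.4,-8.4,0,0],[0,-12.6,-12.6,0,0],[0,-16.8,-16.8,0,0],[0,-21,-21,0,0]]

```text
t: 1.35
position: [431.5, -40.9, 303.8]
tcp_rot: [-0.959, 1.349, 0.959]
ft_force: [0.9, 0.7, 0.2]
finger_gap: -0.1
```

>>> jog_arm:
  deltas:
    - [[0,-4.2,-4.2,0.05,0],[4,-8.4,-8.4,0.097,0],[8,-10.1,-10.4,0.097,0],[13,-10.1,-10.4,0.097,0],[13,-10.1,-10.4,0.097,0]]

```text
t: 1.98
position: [490.7, -169.6, 171.3]
tcp_rot: [-0.881, 1.386, 0.89]
ft_force: [-0.4, 0.8, 0.3]
finger_gap: 0.1
```

Run:
```python
from h import *
s,R,p=st();print(s["joints"].round(2), "rail y in tool",R.T@(rail(Q,(0,1,0))-rail(Q,(0,0,0))))
for n in("scene","wrist"):
    cv2.imwrite(f"pics/{n}1.png",r.capture(n)[:,:,::-1])
print(go(0,-125,20))
```

```text
t 1.98 rail xy [  -2.  -124.4] tip z 98.3 F rail [-0.7  0.6  0.3] gap 0.1
[-0.49  0.33 -0.32  0.92  0.   -0.06] rail y in tool [4.06103603e-04 3.58604952e-04 9.99999853e-01]
t 2.08 rail xy [  -0.  -124.1] tip z 102.1 F rail [0.2 0.1 0.8] gap -0.4
[ 8.21 -0.   -0.09]
```

View pics/scene1.png

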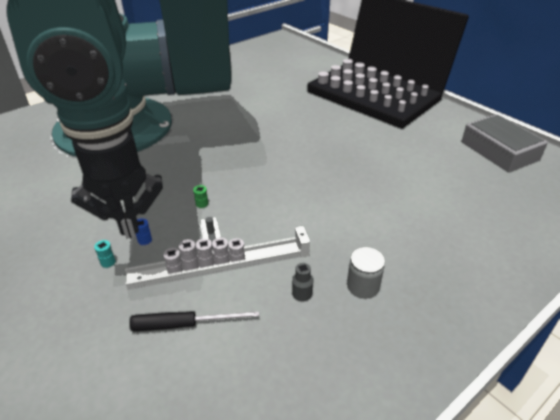

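View pics/wrist1.png

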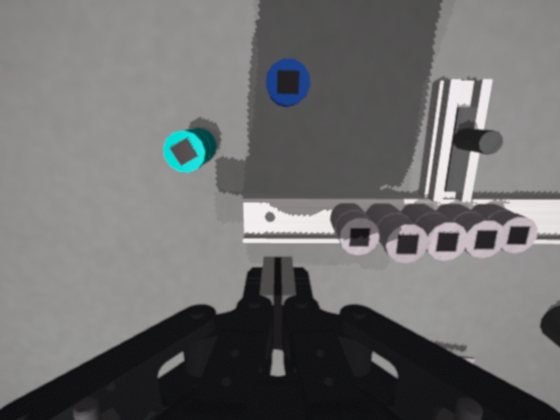

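Run:
```python
from h import *
m=r.camera_model("wrist");T=np.linalg.inv(m["T_tool_cam"])
def pw(P):
    q=m["intrinsics"]@(T[:3,:3]@np.array(P)+T[:3,3]);return (q[:2]/q[2]).round(0)
for x in(73,60,50,40,30,20,10,0):print(x,[pw((x,y,z)) for y,z in((11,0),(-11,0),(11,14.5),(11,40))])
a=cv2.imread("pics/wrist1.png")[240:420,160:400];cv2.imwrite("pics/w1z.png",cv2.resize(np.clip(a.astype(int)*3,0,255).astype('uint8'),None,fx=3,fy=3,interpolation=cv2.INTER_CUBIC))
a=cv2.imread("pics/scene1.png")[130:260,50:200];cv2.imwrite("pics/s1z.png",cv2.resize(np.clip(a.astype(int)*2,0,255).astype('uint8'),None,fx=4,fy=4,interpolation=cv2.INTER_CUBIC))
n=rail
for nm,uv,z in(("grease",(366,258),65),("impact",(303,268),60)):
    P=unproj("scene",uv,z);c,sn=np.cos(Q[2]),np.sin(Q[2]);d=P[:2]-Q[:2];print(nm,P.round(),np.round([c*d[0]+sn*d[1],-sn*d[0]+c*d[1]]))
```

```text
73 [array([280., 251.]), array([280., 293.]), array([310., 251.]), array([364., 251.])]
60 [array([280., 264.]), array([280., 308.]), array([313., 264.]), array([372., 264.])]
50 [array([280., 274.]), array([280., 321.]), array([316., 274.]), array([379., 275.])]
40 [array([280., 287.]), array([280., 336.]), array([319., 287.]), array([386., 287.])]
30 [array([280., 302.]), array([280., 354.]), array([322., 302.]), array([396., 302.])]
20 [array([281., 319.]), array([280., 375.]), array([326., 319.]), array([406., 319.])]
10 [array([281., 340.]), array([281., 400.]), array([331., 340.]), array([419., 340.])]
0 [array([281., 366.]), array([281., 430.]), array([337., 366.]), array([435., 366.])]
grease [731.  94.  65.] [106. 216.]
impact [682.  10.  60.] [ 97. 119.]
```

View pics/w1z.png

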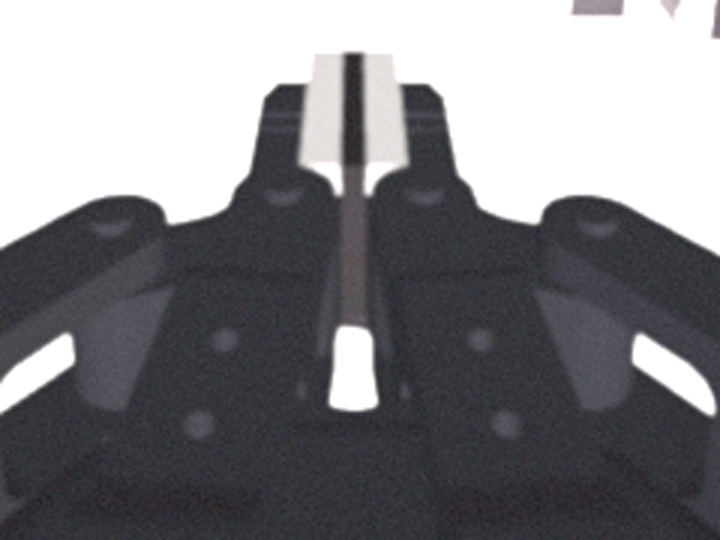

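View pics/s1z.png

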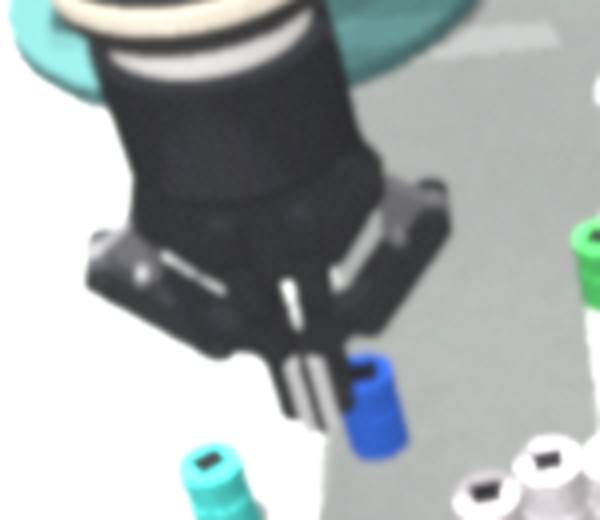

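>>> jog_arm:
  deltas:
    - [[0,0,0,0.18,0],[0,0,0,0.36,0],[0,0,0,0.54,0],[0,0,0,0.72,0],[0,0,0,0.9,0]]

```text
t: 2.7
position: [493.3, -170.2, 176.6]
tcp_rot: [-0.185, 1.56, 0.182]
ft_force: [0.7, 0.0, -0.1]
finger_gap: 0.1
```

>>> jog_arm:
  deltas:
    - [[0,0,0,0.17,0],[0,0,0,0.34,0],[0,0,0,0.51,0],[0,0,0,0.67,0],[0,0,0,0.67,0]]

```text
t: 3.32
position: [493.2, -170.3, 176.1]
tcp_rot: [0.336, 1.541, -0.337]
ft_force: [0.6, 0.7, 0.8]
finger_gap: -0.1
```

Run:
```python
from h import *
s,R,p=st();print(s["joints"].round(2), "rail y in tool",R.T@(rail(Q,(0,1,0))-rail(Q,(0,0,0))))
m=r.camera_model("wrist")["T_tool_cam"]; K=r.camera_model("wrist")["intrinsics"]
cv2.imwrite("pics/wrist2.png",r.capture("wrist")[:,:,::-1])
T=np.eye(4);T[:3,:3]=R;T[:3,3]=p
E_=np.linalg.inv(T@m)
for P in((17,-150,15),(-17,-150,15),(17,140,15),(0,33.5,43),(0,-71.5,47),(-60,-2,53)):
    q=K@(E_[:3,:3]@rail(Q,P)+E_[:3,3]);print(P,(q[:2]/q[2]).round())
print(go(0,-120,22))
```

```text
t 3.33 rail xy [   0.6 -124. ] tip z 103.1 F rail [0.3 0.9 0.8] gap -0.1
[-0.49  0.33 -0.31  0.92 -0.    1.51] rail y in tool [-1.97428424e-04  9.99996378e-01  2.68429330e-03]
(17, -150, 15) [297. 248.]
(-17, -150, 15) [253. 248.]
(17, 140, 15) [ 309. -284.]
(0, 33.5, 43) [275. -58.]
(0, -71.5, 47) [275. 149.]
(-60, -2, 53) [159.  14.]
t 3.38 rail xy [   0.4 -124. ] tip z 102.7 F rail [ 0.1 -0.4 -0.3] gap 0.2
[ 8.07  0.4  -0.06]
```

View pics/wrist2.png

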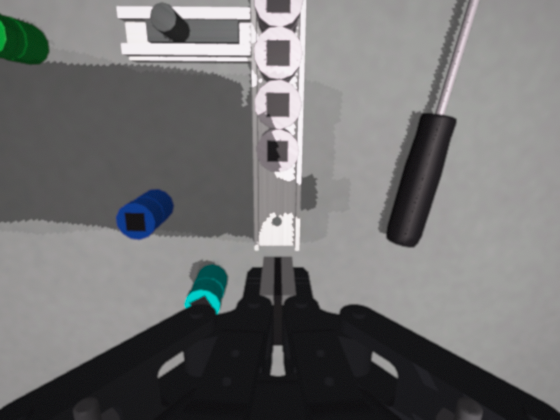

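>>> jog_arm:
  deltas:
    - [[3,0.4,0,0,0],[6,0.4,0,0,0],[8,0.4,0,0,0],[8,0.4,0,0,0],[8,0.4,0,0,0]]

```text
t: 4.0
position: [494.6, -166.8, 95.1]
tcp_rot: [0.336, 1.543, -0.337]
ft_force: [0.2, -1.5, 0.2]
finger_gap: -0.1
```

Run:
```python
from h import *
print(go(0,-97,22)); cv2.imwrite("pics/scene3.png",cv2.resize(r.capture("scene")[150:330,80:320,::-1],None,fx=3,fy=3,interpolation=cv2.INTER_CUBIC))
```

```text
t 4.0 rail xy [   0.4 -120.3] tip z 22.1 F rail [ 0.8 -1.3  0.2] gap -0.1
[ 0.01  2.33 -0.03]
```

View pics/scene3.png

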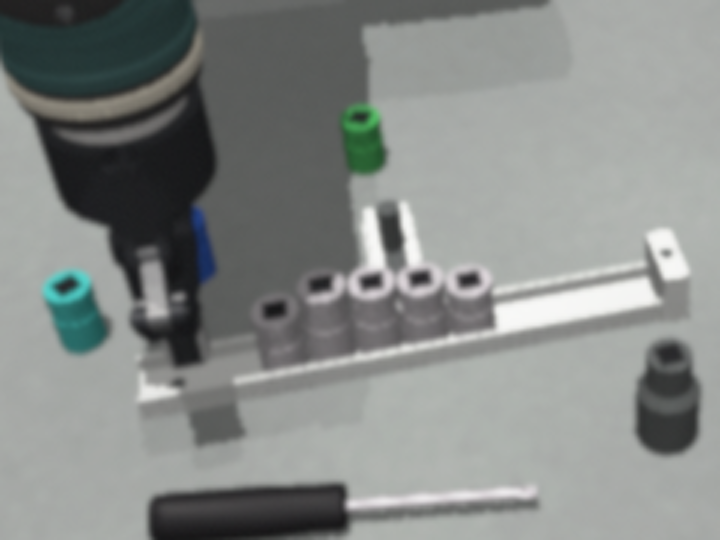

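>>> jog_arm:
  deltas:
    - [[0,0.8,0,0,0],[0,1.4,0,0,0],[0,1.8,0,0,0],[0,2.1,0,0,0],[0,2.4,0,0,0]]

```text
t: 4.68
position: [504.2, -144.6, 93.9]
tcp_rot: [0.338, 1.544, -0.338]
ft_force: [0.1, -0.8, -0.7]
finger_gap: -0.2
```

>>> jog_arm:
  deltas:
    - [[0,0.3,0,0,0],[0,0.6,0,0,0],[0,1.0,0,0,0],[0,1.4,0,0,0],[0,1.8,0,0,0]]

```text
t: 5.3
position: [511.7, -128.2, 93.9]
tcp_rot: [0.338, 1.544, -0.338]
ft_force: [-2.0, -2.4, -0.4]
finger_gap: -0.2
```

Run:
```python
from h import *
print(go(0,-1,22)); cv2.imwrite("pics/scene4.png",cv2.resize(r.capture("scene")[150:330,80:320,::-1],None,fx=3,fy=3,interpolation=cv2.INTER_CUBIC))
```

```text
t 5.3 rail xy [ -0.2 -78. ] tip z 20.9 F rail [-0.8 -3.  -0.4] gap -0.2
[-0.11  7.7   0.03]
```

View pics/scene4.png

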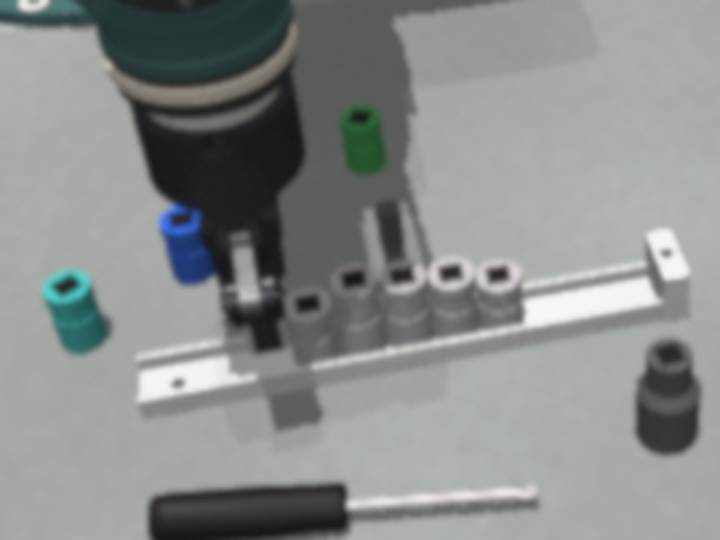

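The row moves upright as a train (b at about (307,305), a at (498,275) in the crop). I'll continue in small steps.

>>> jog_arm:
  deltas:
    - [[0,0.5,0,0,0],[0,1.0,0,0,0],[0,1.5,0,0,0],[0,2.0,0,0,0],[0,2.5,0,0,0]]

```text
t: 5.98
position: [522.2, -105.4, 93.9]
tcp_rot: [0.338, 1.544, -0.338]
ft_force: [-1.7, -2.5, 0.3]
finger_gap: 0.0
```

>>> jog_arm:
  deltas:
    - [[0,0.5,0,0,0],[0,1.0,0,0,0],[0,1.5,0,0,0],[0,2.0,0,0,0],[0,2.5,0,0,0]]

```text
t: 6.6
position: [532.7, -82.7, 93.9]
tcp_rot: [0.338, 1.544, -0.338]
ft_force: [0.1, -1.5, -0.8]
finger_gap: -0.2
```

>>> jog_arm:
  deltas:
    - [[0,0.4,0,0,0],[0,0.8,0,0,0],[0,1.1,0,0,0],[0,1.4,0,0,0],[0,1.7,0,0,0]]

```text
t: 7.22
position: [539.7, -67.4, 93.9]
tcp_rot: [0.338, 1.544, -0.338]
ft_force: [-2.0, -2.6, -0.8]
finger_gap: -0.3
```

Run:
```python
from h import *
print(go(0,-1,22)); cv2.imwrite("pics/scene5.png",cv2.resize(r.capture("scene")[150:330,80:320,::-1],None,fx=3,fy=3,interpolation=cv2.INTER_CUBIC))
```

```text
t 7.22 rail xy [ -0.3 -11.1] tip z 20.9 F rail [-0.7 -3.2 -0.8] gap -0.3
[-0.11  1.01  0.03]
```

View pics/scene5.png

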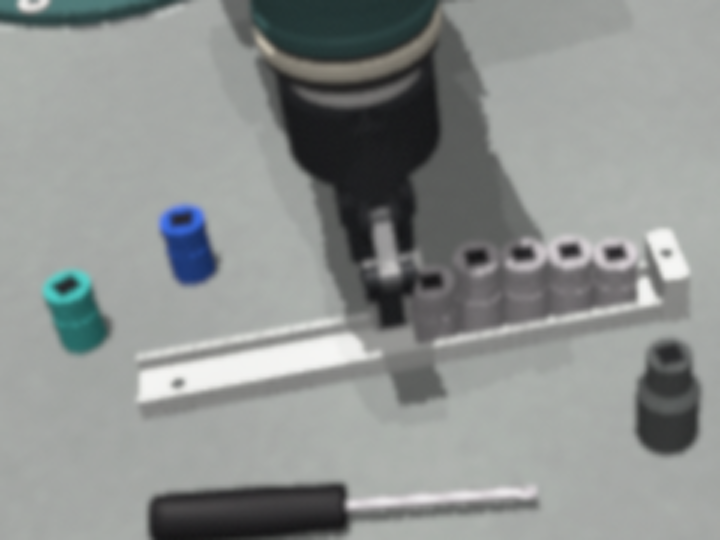

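About 9-10 mm remain. I'll go on in 2 mm rows and watch the force.

>>> jog_arm:
  deltas:
    - [[0,0.2,0,0,0],[0,0.4,0,0,0],[0,0.6,0,0,0],[0,0.7,0,0,0],[0,0.8,0,0,0]]

```text
t: 7.9
position: [543.0, -60.3, 93.9]
tcp_rot: [0.338, 1.544, -0.338]
ft_force: [-0.1, -2.3, -0.2]
finger_gap: -0.1
```

>>> jog_arm:
  deltas:
    - [[0,0.1,0,0,0],[0,0.1,0,0,0]]

```text
t: 8.15
position: [543.4, -59.3, 93.9]
tcp_rot: [0.338, 1.544, -0.338]
ft_force: [0.2, -1.8, -1.4]
finger_gap: -0.1
```

>>> jog_arm:
  deltas:
    - [[0,0.1,0,0,0],[0,0.1,0,0,0]]

```text
t: 8.4
position: [543.8, -58.5, 93.9]
tcp_rot: [0.338, 1.544, -0.338]
ft_force: [-0.9, -2.0, -0.5]
finger_gap: 0.0
```

Run:
```python
from h import *
print(go(0,-1,22)); cv2.imwrite("pics/scene6.png",cv2.resize(r.capture("scene")[190:290,170:320,::-1],None,fx=5,fy=5,interpolation=cv2.INTER_CUBIC))
```

```text
t 8.4 rail xy [-0.3 -1.2] tip z 20.9 F rail [ 0.  -2.2 -0.5] gap 0.0
[-0.11  0.02  0.03]
```

View pics/scene6.png

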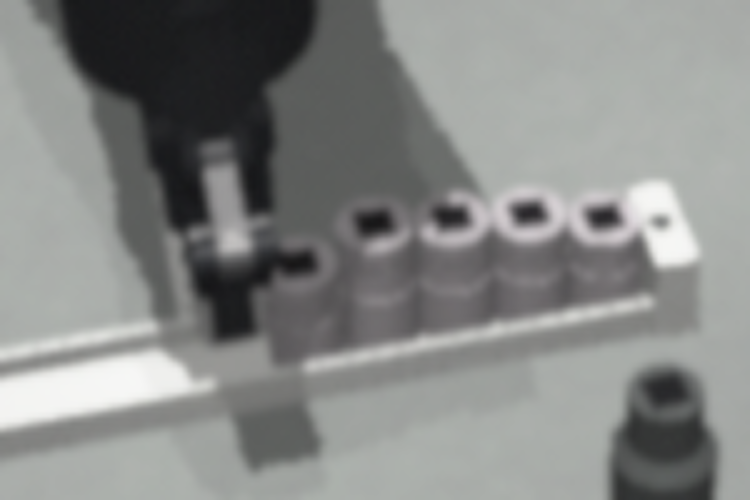

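Nearly home, with no rise in force yet. Pushing on 1 mm at a time.

>>> jog_arm:
  deltas:
    - [[0,0.1,0,0,0],[0,0.1,0,0,0]]

```text
t: 8.7
position: [544.1, -57.8, 93.9]
tcp_rot: [0.338, 1.544, -0.339]
ft_force: [-2.0, -5.9, -0.1]
finger_gap: 0.1
```

>>> jog_arm:
  deltas:
    - [[0,0.1,0,0,0],[0,0.1,0,0,0]]

```text
t: 8.95
position: [544.2, -57.5, 93.9]
tcp_rot: [0.337, 1.545, -0.341]
ft_force: [-4.9, -10.1, 1.5]
finger_gap: -0.3
```

Contact with the stop: the force climbs while the tool barely moves. Back off, then look.

>>> jog_arm:
  deltas:
    - [[0,-0.3,0,0,0],[0,-1.0,0,0,0],[0,-2.5,0,0,0],[-4,-2.5,0,0,0],[-8,-2.5,0,0,0]]

```text
t: 9.57
position: [533.5, -80.2, 174.7]
tcp_rot: [0.339, 1.545, -0.338]
ft_force: [-0.0, -0.5, -0.6]
finger_gap: -0.1
```

>>> jog_arm:
  deltas:
    - [[0,0,-3,0,0],[0,0,-6,0,0],[0,1,-9,0,0],[0,2,-11,0,0],[0,2,-11,0,0]]

```text
t: 10.2
position: [442.0, -14.7, 174.1]
tcp_rot: [0.337, 1.544, -0.337]
ft_force: [-0.5, 0.1, -0.2]
finger_gap: -0.2
```

Run:
```python
from h import *
s,R,p=st();print("rail x,y in tool",R.T@(rail(Q,(1,0,0))-rail(Q,(0,0,0))),R.T@(rail(Q,(0,1,0))-rail(Q,(0,0,0))))
m=r.camera_model("wrist")["T_tool_cam"]; K=r.camera_model("wrist")["intrinsics"]
cv2.imwrite("pics/wrist7.png",r.capture("wrist")[:,:,::-1])
cv2.imwrite("pics/scene7.png",cv2.resize(r.capture("scene")[190:290,170:320,::-1],None,fx=5,fy=5,interpolation=cv2.INTER_CUBIC))
T=np.eye(4);T[:3,:3]=R;T[:3,3]=p
E_=np.linalg.inv(T@m)
for P in((-62,-2,53),(-60,-2,53),(-58,-2,53),(0,23,47)):
    q=K@(E_[:3,:3]@rail(Q,P)+E_[:3,3]);print(P,(q[:2]/q[2]).round())
print(go(-100,-2,28))
```

```text
t 10.2 rail xy [-111.    -4.1] tip z 101.1 F rail [-0.5 -0.1 -0.2] gap -0.2
rail x,y in tool [ 1.93158339e-04 -2.06588462e-03  9.99997847e-01] [1.27994110e-04 9.99997858e-01 2.06585992e-03]
(-62, -2, 53) [355. 232.]
(-60, -2, 53) [359. 232.]
(-58, -2, 53) [362. 232.]
(0, 23, 47) [457. 191.]
t 10.3 rail xy [-109.5   -4.4] tip z 101.1 F rail [-0.3 -0.1 -0.3] gap -0.1
[7.31 0.23 0.95]
```

View pics/wrist7.png

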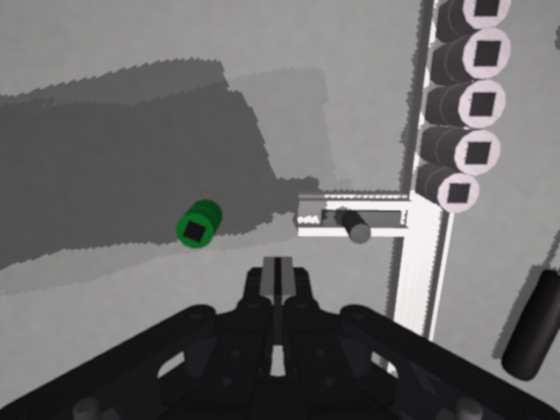

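View pics/scene7.png

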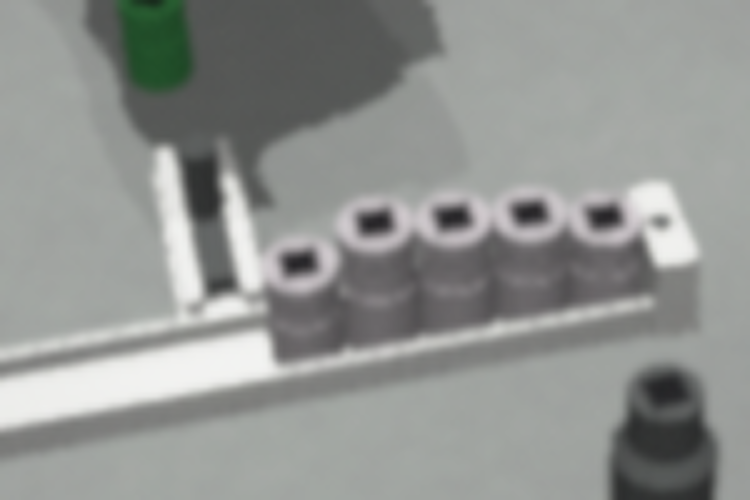

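Row tight at the stop, b at (300,265) and a against the stop at (605,215) in the crop; wrist picture shows the knob top at (359,232), matching keeper ≈ 2 mm. Now I lower beside the knob.

>>> jog_arm:
  deltas:
    - [[2,0.2,0.8,0,0],[5,0.2,0.8,0,0],[7,0.2,0.8,0,0],[7.3,0.2,0.8,0,0],[7.3,0.2,0.8,0,0]]

```text
t: 10.92
position: [451.3, -17.1, 101.2]
tcp_rot: [0.338, 1.544, -0.338]
ft_force: [0.2, -0.7, -0.8]
finger_gap: -0.3
```

>>> jog_arm:
  deltas:
    - [[0,0,0.5,0,0],[0,0,1.0,0,0],[0,0,1.4,0,0],[0,0,1.8,0,0],[0,0,2.2,0,0]]

```text
t: 11.55
position: [470.9, -26.1, 100.9]
tcp_rot: [0.338, 1.544, -0.338]
ft_force: [-1.2, 0.0, -0.4]
finger_gap: 0.2
```

Run:
```python
from h import *
print(go(-43.5,-2,28))
cv2.imwrite("pics/scene8.png",cv2.resize(r.capture("scene")[150:290,130:320,::-1],None,fx=4,fy=4,interpolation=cv2.INTER_CUBIC))
cv2.imwrite("pics/wrist8.png",r.capture("wrist")[:,:,::-1])
```

```text
t 11.55 rail xy [-80.   -2.4] tip z 27.9 F rail [-1.1 -0.5 -0.4] gap 0.2
[-0.01  0.03  3.65]
```

View pics/scene8.png

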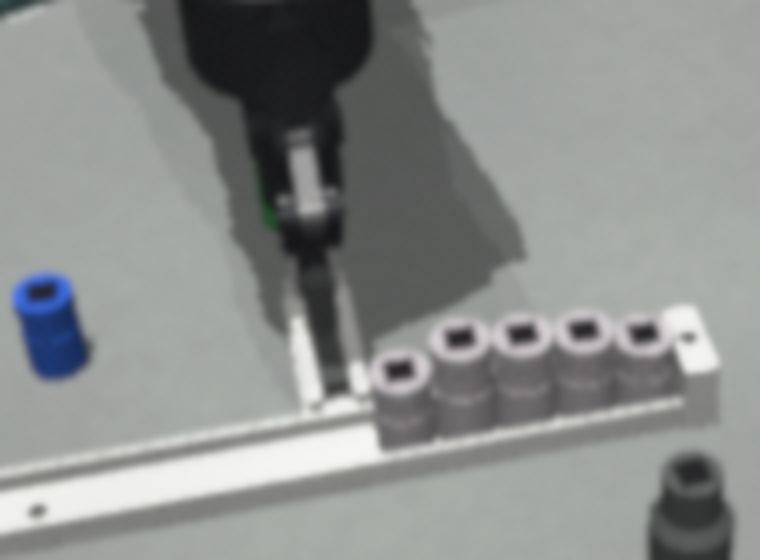

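View pics/wrist8.png

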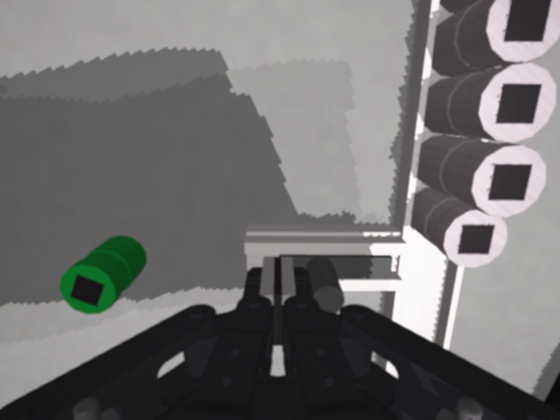

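The finger stands against the knob (wrist ≈ (325,285)). Push.

>>> jog_arm:
  deltas:
    - [[0,0,0.4,0,0],[0,0,0.8,0,0],[0,0,1.2,0,0],[0,0,1.6,0,0],[0,0,2.0,0,0]]

```text
t: 12.28
position: [489.1, -34.5, 100.8]
tcp_rot: [0.338, 1.544, -0.338]
ft_force: [-1.5, -0.1, 0.2]
finger_gap: 0.2
```

>>> jog_arm:
  deltas:
    - [[0,0,0.4,0,0],[0,0,0.7,0,0],[0,0,1.0,0,0],[0,0,1.3,0,0],[0,0,1.4,0,0]]

```text
t: 12.9
position: [501.8, -40.2, 100.9]
tcp_rot: [0.338, 1.544, -0.338]
ft_force: [-0.5, -0.6, 0.1]
finger_gap: -0.0
```

Run:
```python
from h import *
print(go(-43.5,-2,28))
cv2.imwrite("pics/scene9.png",cv2.resize(r.capture("scene")[150:290,130:320,::-1],None,fx=4,fy=4,interpolation=cv2.INTER_CUBIC))
```

```text
t 12.9 rail xy [-46.1  -2.3] tip z 27.9 F rail [-0.2 -0.8  0.1] gap -0.0
[-0.01  0.03  0.26]
```

View pics/scene9.png

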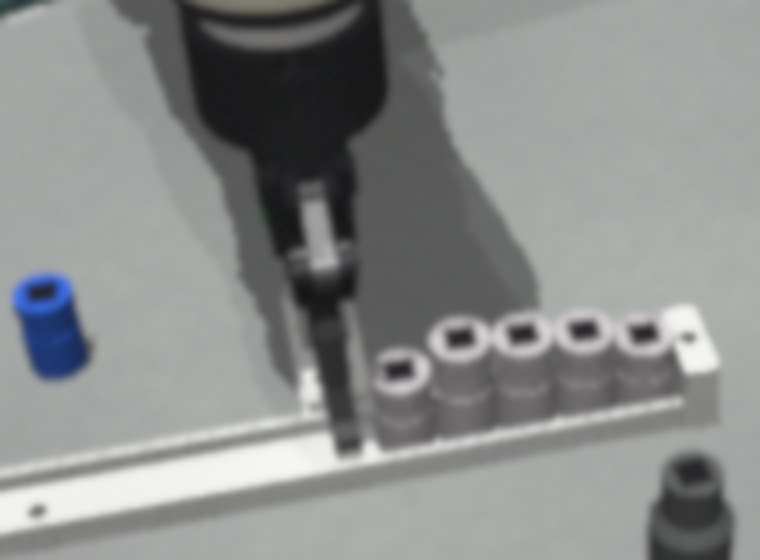

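The bar is over the channel (tip at (347,450)). Push on until the hard stop is felt.

>>> jog_arm:
  deltas:
    - [[0,0,0.1,0,0],[0,0,0.2,0,0]]

```text
t: 13.2
position: [503.4, -41.0, 100.9]
tcp_rot: [0.338, 1.544, -0.338]
ft_force: [-2.3, -0.1, -0.3]
finger_gap: 0.0
```

>>> jog_arm:
  deltas:
    - [[0,0,0.1,0,0],[0,0,0.1,0,0]]

```text
t: 13.45
position: [504.4, -41.5, 100.9]
tcp_rot: [0.338, 1.544, -0.338]
ft_force: [-1.8, 0.3, -0.5]
finger_gap: -0.1
```

>>> jog_arm:
  deltas:
    - [[0,0,0.1,0,0],[0,0,0.1,0,0]]

```text
t: 13.7
position: [505.3, -41.9, 100.9]
tcp_rot: [0.338, 1.544, -0.338]
ft_force: [-1.0, 0.3, 0.1]
finger_gap: -0.1
```

>>> jog_arm:
  deltas:
    - [[0,0,0.1,0,0],[0,0,0.1,0,0]]

```text
t: 13.95
position: [505.9, -42.2, 100.8]
tcp_rot: [0.338, 1.545, -0.338]
ft_force: [-4.3, 1.9, 1.7]
finger_gap: -0.2
```

>>> jog_arm:
  deltas:
    - [[0,0,0.1,0,0],[0,0,0.1,0,0]]

```text
t: 14.2
position: [506.1, -42.3, 100.7]
tcp_rot: [0.338, 1.546, -0.338]
ft_force: [-7.9, 2.5, 4.8]
finger_gap: 0.1
```

Hard stop felt (about 8 N, no further travel). Back off and rise.

>>> jog_arm:
  deltas:
    - [[0,0,-0.4,0,0],[0,0,-1.5,0,0],[0,0,-4,0,0],[-4,0,-5,0,0],[-9,0,-6,0,0]]

```text
t: 14.82
position: [451.2, -17.2, 191.5]
tcp_rot: [0.338, 1.546, -0.338]
ft_force: [0.6, -0.8, 0.0]
finger_gap: 0.3
```

>>> jog_arm:
  deltas:
    - [[-3,0,-3,0,0],[-6,0,-6,0,0],[-6,0,-6,0,0]]

```text
t: 15.2
position: [397.1, 8.0, 252.6]
tcp_rot: [0.337, 1.541, -0.337]
ft_force: [0.6, -0.5, -0.4]
finger_gap: -0.7
```

Run:
```python
from h import *
st()
cv2.imwrite("pics/scene10.png",cv2.resize(r.capture("scene")[180:330,120:320,::-1],None,fx=4,fy=4,interpolation=cv2.INTER_CUBIC))
cv2.imwrite("pics/top10.png",cv2.resize(r.capture("top")[140:290,240:430,::-1],None,fx=4,fy=4,interpolation=cv2.INTER_CUBIC))
for v in(35,40):print(v,(proj("scene",rail(Q,(-62+v,-2,53)))-(120,180))*4)
```

```text
t 15.2 rail xy [-161.3   -2.3] tip z 179.6 F rail [ 0.7 -0.2 -0.4] gap -0.7
35 [367.79356356 205.15238997]
40 [369.55683759 213.13808637]
```

View pics/scene10.png

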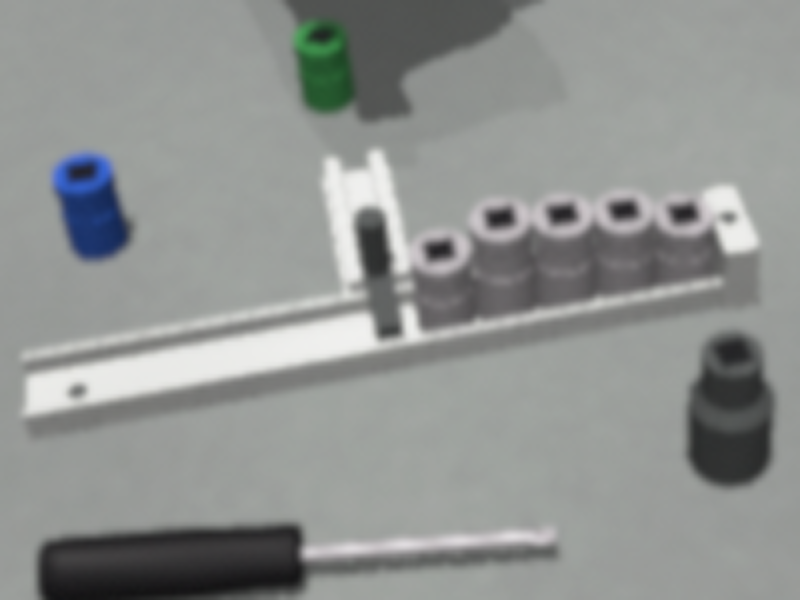

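View pics/top10.png

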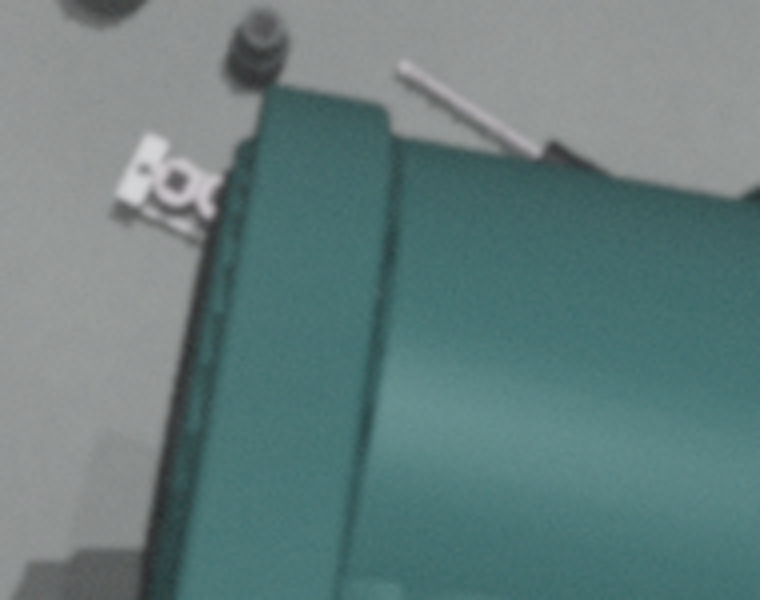

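The scene crop shows the knob top at (370,214), where a value of 40 mm is predicted (369.6, 213). The bar lies across the channel and the row is upright and tight. Handing in.

```bash
python3 -c "
from cell import r
print(r.sign_off())"
```

```text
the job is handed in; nothing more can be done
None
```

The row of five sockets is against the end stop, the keeper is fully across behind the last one, and the job is handed in after about 15 s of the 45 s allowed. The sign-off gives no verdict, so this rests on my own checks.

- **Row:** I pushed all five sockets as one train with the closed fingers. I stopped when the push force climbed from about 3 N to 11 N and the row stopped moving. My last scene picture shows all five upright with no visible gaps.
- **Keeper:** I pushed it by its knob until the force rose to about 8 N and it stopped. The knob then appeared at (370,214) in the crop, against a predicted (369.6,213.1) for 40 mm of travel.
- **Other objects:** The screwdriver, the can and the impact socket were not touched. The screwdriver and impact socket stand unmoved in the last scene picture; the can is outside that crop, so I did not recheck it there. The coloured look-alikes were left alone.
- **Arm:** It was clear of everything at hand-in. It blocked most of the rail in the last top picture, so the final check relies mainly on the scene camera. No checks disagreed.

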